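# Slide the top carrier plate off its stack and seat it against the stage's stop

### The job

Slide the top ceramic plate (the one with the dark squares) sideways off its stack, without lifting it, onto the grey stage between the guide rails, leaving the two plates below and everything around undisturbed. Push it on until it lies square against the sprung stop bar, press it there firmly but gently for a moment (about 10 N; 18 N there chips it), then let go and leave it flat on the stage.

Things in the scene. Friction and masses are not known exactly. Their poses are not given: they have to be found in the camera images.
- station: Fixed low transfer station. Origin: on the table under its middle; x = slide direction, from stack to stop; z up. Aluminium base x -150 to 160, 150 wide, top 20 mm above the table. The stack stands on it near x = -85, y = 0; the grey stage fills x = -22 to 160
- deck_entry (a point): Middle of the stage's entry edge, on its deck, 22 mm from the station origin towards the stack, 34.5 above the table (1.5 below the top plate's underside); a 13 mm gap parts it from the stack. Axes as the station's. Deck 124 wide. Two rails on it, 94 apart inside, tops 42.5 above the table, from 27 to 127 mm past this edge; at the edge they flare to about 114 apart
- plate_top: Topmost of three loose white ceramic plates, with nine small dark squares: 100 (its x) x 90 (its y) x 8, 0.2 to 0.4 kg. Origin: centre of underside, z up; its x roughly along the station's x. In the stack it spans 36 to 44 above the table, a few mm and up to 5 degrees out of square. Edge pushed sideways, it slides with 1 to 4 N. Chips when pushed with over 25 N, or over 18 against the stop
- plate_middle: Plain white plate under the top one, same size, loose, 28 to 36 mm above the table. Origin: centre of underside. Must stay in place (within 5 mm)
- plate_bottom: Lowest plain white plate, same size, loose, 20 to 28 mm above the table. Origin: centre of underside. Must stay in place (within 5 mm)
- stop_block: Sprung stop on the stage's deck, axes as the station's: a fixed grey block, 24 (x) x 100 (y) x 18 tall, from 21 to 45 mm along x from its origin, with two black thumb knobs 12 higher, and before it a dark steel bar across the stage that the plate meets. Origin: on the deck, under the middle of the bar's face as nominally set. Where it is clamped on the stage differs
- stop_nominal (a point): Middle of the stop bar's face as nominally set, 41 above the table. The bar (10 x 86 x 12 tall, 1 to 13 above the deck) is set by a screw: its true face lies anywhere within 8 mm of this point along x, not measured. It yields to +x on a stiff spring: 25 N per mm, no preload. Home: plate origin 50 before the true face. 5 N seats (best about 10, half a second); over 18 chips
- dish: Bystander, loose: a single round shallow dish with a white rim lid, 90 dia x 16; not to be moved. Origin: centre of its underside
- dish_pile: Bystander, loose: pile of three such dishes in one piece, 90 dia x 48; not to be moved. Origin: centre of its underside
- amber_bottle: Bystander, loose: amber bottle, 52 dia x 95; not to be moved. Origin: centre of its underside
- jar: Bystander, loose: glass jar with black lid, 60 dia x 60; not to be moved. Origin: centre of its underside
- tweezers: Bystander, loose: steel tweezers lying flat, 125 x 12 x 9; not to be moved. Origin: centre of its underside (on its own long axis)
- driver: Bystander, loose: screwdriver with black handle lying flat, 160 long; not to be moved. Origin: centre of its underside (on its own long axis)
- slide_box: Bystander, loose: grey slide box 80 x 100 x 35; not to be moved. Origin: centre of its underside
Things that resemble listed ones, but are neither listed nor needed, are in the scene too. Leave any green or turquoise look-alike of the plate_top alone.

How it is judged:
By the outcome, as a careful person would: the job done as asked, in the order asked, and still so for the second after the job is handed in, with the robot touching nothing.
It also fails if it takes over 48 s, if anything falls off the work surface, if the arm or the gripper's body presses on something with over 40 N, if the wrist force passes 120 N, or if a joint passes its speed limit or range.

### The arm

A 6-joint arm with a two-finger parallel gripper is mounted at the origin on the work surface. World frame = base frame: x ahead of the robot, y to its left, z up, the work surface at z = 0. Lengths are in mm, angles in degrees, forces in N, time in s.
With the tool pointing down it reaches from about 350 to 850 mm from the base axis. Payload 8.1 kg.
Tool frame: the origin (TCP) lies midway between the tips of the shut fingers; the grasp point (between the pads) lies 19 mm behind it; z points along the fingers, y is the line along which they close (so a half turn about z gives the same grasp; the last joint's range is limited). The gripper opens to 85 mm and grips with 20 to 120 N. Pads are 22 mm wide; open, the fingers measure 114 mm over their backs; the gripper's body (76 mm by 85 mm) begins 54 mm behind the grasp point. The pads swing forward as they close: fully open they stand 13 mm farther back than shut.
Start: joints at [65.925, 7.471, 85.268, -0, 87.261, -4.893], TCP at [197.127, 566.697, 192.192] pointing down, gripper open.
Joint ranges: [-169.43, 169.43], [-51.17, 129.36], [1.28, 143.12], [-76.62, 256.62], [0, 156.53], [-152.29, 152.29]. Speed limits (degrees/s): [136.94, 136.94, 159.86, 180, 180, 180].

### API

Orientations are given as [roll, pitch, yaw] about the fixed x, y, z axes, in that order (R = Rz(yaw) Ry(pitch) Rx(roll)).
In Python, from bench import r gives the robot as it stands. The module is installed in compiled form; this text tells all that it offers.
- The arm moves only by the tool jog_arm, never from a script. Its argument "rows" is a list of rows, each a list of 2 entries, a list of its own where there are three numbers: the shift along the tool's x, y, z in mm, then the turn, a rotation vector about the tool's x, y, z in rad. A call has 1 to 10 rows; each row is the pose to reach, as a shift and turn from the pose commanded when the call began, along the tool's axes at that moment; what a row does not reach only later rows make up. A row lasts 1/10 s, in which the tool goes at most 50 mm and 8.59 degrees, less where a joint would pass 70% of its speed; a pose out of reach is approached as far as the arm can. A call with a gripper value outside its range is refused whole. "grip" is the finger opening in mm, from 0 to 85.4, set as the call begins (left out, the last holds). The fingers move at their own pace and stop on an object; "force" is the grip in N (left out, the last holds). Time passes only in rows, so rows that repeat a pose let the fingers close. It gives the time, the measured TCP pose, the force, the opening and the grip force at its end, in the units of the state.
- r.sense(): the state, without advancing time (a new reading comes with each control period).
- r.snapshot(name): name is "side" or "top"; returns (picture, depth): 420x560x3 uint8, blue, green, red; 420x560 float32, mm along the optical axis (not along the pixel's ray), 0 where there is no reading.
- r.camera_params(name): a dict with "fx", "fy", "cx", "cy" (pixels), "pose" (4x4, takes a point from camera to world coordinates). Camera axes: x right, y down, z forward; pixel columns grow to the right and rows downward; lengths in mm; the calibration is good to about 2 mm. A picture is of the moment at which its call begins. camera_params takes no time and is no camera call.
- r.hand_in(): hands the job in; it is judged then, once.
The state is a dict: "time": time; "joint_pos": joint angles; "qd": joint speeds; "joint_efforts": joint torques, N m; "tool_pos": TCP position; "tcp_rot": TCP orientation; "ft_force": force on the tool from outside, world axes, zero at the start; "wrist_torque": the same for the moment, N m; "finger_gap": finger opening in mm; "grip_force": force on a finger pad.
Only numpy, scipy, OpenCV 4.12 (cv2) and the standard library are available. Lean on these libraries where they do the work, as an engineer would, in place of code of your own. Each camera call takes 0.05 s, during which the arm holds its last target. There are 200 camera calls.

## Working session

There is one attempt and no reset: what is moved stays moved. The work goes in short steps, Python scripts to look and compute and a tool call to move; the robot and the scene stay as the last step left them, time stands still between calls to the robot, and variables do not carry over. Pictures are saved under pics/ and viewed, at most 10 in all, crops included, and the job is handed in when it is done.

Besides the shell and the picture viewer there is one more tool, called after "Request:" as name(argument=value, ...), one argument or row to a line, values as JSON. jog_arm: Moves the arm, as the interface text tells. Its arguments: {"type":"object","properties":{"rows":{"type":"array"},"grip":{"type":"number"},"force":{"type":"number"}},"required":["rows"]}

```bash
mkdir -p pics
cat > h.py <<'E'
import numpy as np, cv2
from bench import r
def P(n):
    c=r.camera_params(n); return c
def ray(n,u,v,z):
    c=P(n);T=np.array(c["pose"]);d=T[:3,:3]@np.array([(u-c["cx"])/c["fx"],(v-c["cy"])/c["fy"],1]);o=T[:3,3]
    return o+d*(z-o[2])/d[2]
def cloud(n,depth):
    c=P(n);T=np.array(c["pose"]);v,u=np.mgrid[:depth.shape[0],:depth.shape[1]]
    p=np.stack([(u-c["cx"])/c["fx"]*depth,(v-c["cy"])/c["fy"]*depth,depth],-1)
    return p@T[:3,:3].T+T[:3,3]
E
python3 - <<'E'
from h import *
for n in("top","side"):
    p,d=r.snapshot(n);cv2.imwrite(f"pics/{n}0.png",p);np.save(f"{n}0.npy",d);c=P(n);print(n,c["fx"],c["fy"],c["cx"],c["cy"],np.round(c["pose"],3).tolist(),(d>0).mean())
print(r.sense())
E
```

```text
top 516.4703690958237 516.4703690958237 278.37039616526334 210.33522715120966 [[-0.02, -0.992, 0.125, 364.848], [-1.0, 0.021, 0.001, -56.149], [-0.003, -0.125, -0.992, 1427.993], [0.0, 0.0, 0.0, 1.0]] 0.9958630952380952
side 431.7684148601711 431.7684148601711 271.7980647815461 212.66227882650867 [[-0.996, -0.037, 0.08, 444.279], [-0.087, 0.492, -0.866, 957.433], [-0.007, -0.87, -0.493, 638.514], [0.0, 0.0, 0.0, 1.0]] 0.9959821428571428
{'time': 0.1, 'joint_pos': array([ 6.59234376e+01,  7.51134712e+00,  8.53234641e+01, -5.88413939e-04,
        8.72607701e+01, -4.89427024e+00]), 'qd': array([-0.00589083, -0.08574996, -0.10723785,  0.03130807,  0.02098086,
        0.00585008]), 'joint_efforts': array([ 1.23377653e-03, -5.70947170e+01, -5.01941907e+01, -2.21748282e-04,
        8.01481772e-03,  3.54022006e-06]), 'tool_pos': array([196.91133686, 566.17761125, 191.23940793]), 'tcp_rot': array([-1.79904717e+02, -7.56918343e-03,  1.60817730e+02]), 'ft_force': array([-0.09156397,  0.08638267,  0.90020868]), 'wrist_torque': array([-0.02187705,  0.0331608 , -0.02054358]), 'grip_force': 0.0, 'finger_gap': 85.52286912411789}
```

View pics/top0.png

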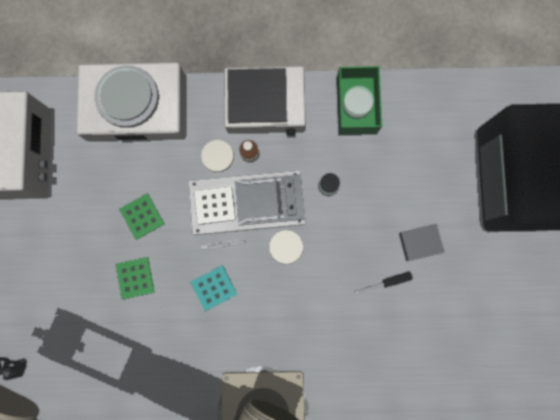

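View pics/side0.png

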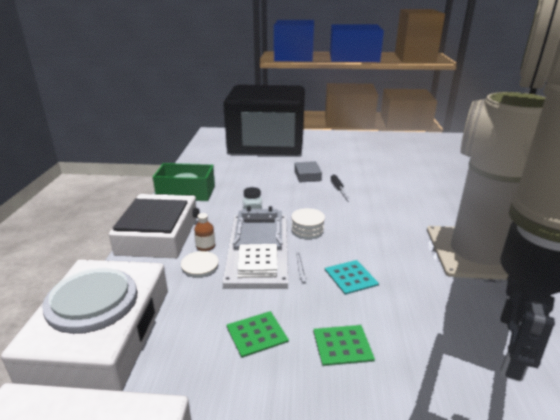

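Candidates for the plate, top view pixels: the white plate with dark squares on the station at (214,205), green ones at (141,215) and (135,278), and a turquoise one at (213,288). The description points to the white one on the stack, so I'll check it in a close crop.

Run:
```python
from h import *
t=cv2.imread("pics/top0.png")[165:242,183:312];s=cv2.imread("pics/side0.png")[195:295,210:310]
a=cv2.resize(t,None,fx=6,fy=6,interpolation=cv2.INTER_CUBIC)
cv2.imwrite("pics/crop_t.png",a)
cv2.imwrite("pics/crop_s.png",cv2.resize(s,(600,600),interpolation=cv2.INTER_CUBIC))
for n in("top","side"):
    d=np.load(n+"0.npy");c=cloud(n,d)
    pts=dict(top=[(214,205),(260,195),(290,192),(141,215),(330,260)],side=[(258,258),(258,235),(258,219),(350,300)])[n]
    for u,v in pts: print(n,u,v,np.round(c[v-1:v+2,u-1:u+2].reshape(-1,3).mean(0),1))
```

```text
top 214 205 [556.8 118.5  44.1]
top 260 195 [583.1  -6.   34.5]
top 290 192 [586.9 -87.7  51.8]
top 141 215 [538.3 325.7   7. ]
top 330 260 [ 4.035e+02 -1.946e+02 -3.000e-01]
side 258 258 [553.8 130.6  43.5]
side 258 235 [553.6 120.5 100.9]
side 258 219 [574.6 -49.8  43.7]
side 350 300 [340.9 210.7  -1.2]
```

View pics/crop_t.png

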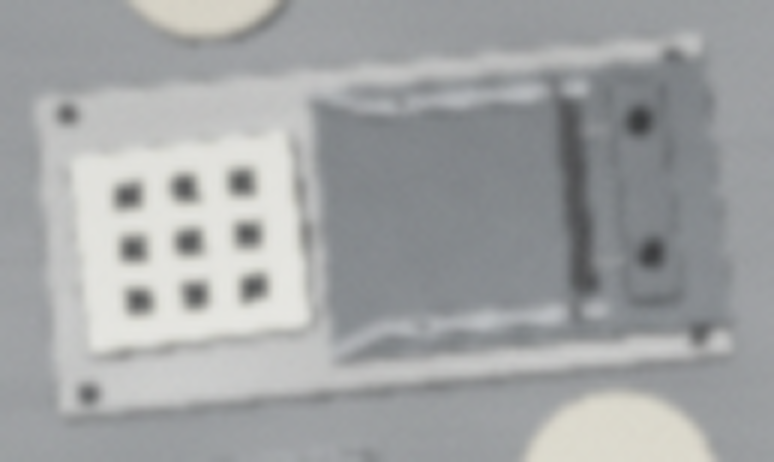

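View pics/crop_s.png

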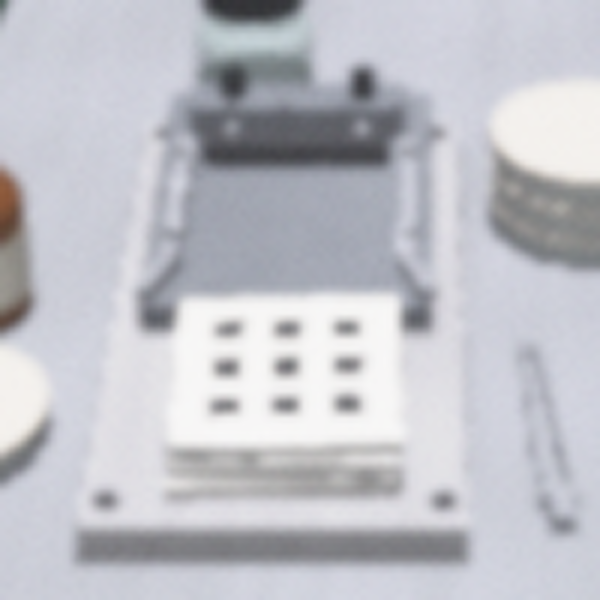

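The crops confirm the choice: white plate, nine squares, centre near top px (214.7,205), at z≈44 in both views. The dark bar is at top px (279,197) and the rails flare on its left. Next I'll measure the plate, station axis and bar face in both views.

```bash
cat > m.py <<'E'
from h import *
def blobs(g,roi,thr,amin,amax,f=6):
    x0,y0,x1,y1=roi;a=cv2.resize(g[y0:y1,x0:x1],None,fx=f,fy=f,interpolation=cv2.INTER_CUBIC)
    n,_,st,ce=cv2.connectedComponentsWithStats((a<thr).astype(np.uint8))
    return [( (c[0]+.5)/f-.5+x0,(c[1]+.5)/f-.5+y0,s[4]/f/f,s) for c,s in zip(ce[1:],st[1:]) if amin<s[4]/f/f<amax]
def grid(pts):  # nine points -> centre, yaw nearest -y dir
    p=np.array(pts)[:,:2];c=p.mean(0)
    rect=cv2.minAreaRect(p.astype(np.float32));e=cv2.boxPoints(rect)
    d=e[1]-e[0];a=np.degrees(np.arctan2(d[1],d[0]))%90
    return c,a
E
python3 - <<'E'
from m import *
T=cv2.cvtColor(cv2.imread("pics/top0.png"),6);S=cv2.cvtColor(cv2.imread("pics/side0.png"),6)
for n,g,roi in(("top",T,(198,190,232,221)),("side",S,(241,246,276,268))):
    b=blobs(g,roi,140,1.5,40);print(n,len(b),[round(x[2],1) for x in b])
    w=[ray(n,x[0],x[1],44) for x in b];print(np.round(w,1).tolist());print(grid(w) if len(w)>4 else'')
# screws in top
for roi in((189,178,200,190),(193,226,203,235),(293,170,301,177),(296,217,305,225)):
    for x in blobs(T,roi,120 if roi[0]<250 else 95,.5,20): print("screw",np.round(x[:3],2),np.round(ray("top",*x[:2],20),1))
for zz,(u,v) in ((20,(227.3,278.1)),(20,(283.7,278.1))): print("side screw",ray("side",u,v,zz))
# bar in top
x=[b for b in blobs(T,(268,178,288,216),85,20,400)]
print("bar",[(np.round(b[:3],2),b[3]) for b in x])
for v in range(182,213,4):
    print(v,T[v,266:288].tolist())
print("side bar cols")
for u in range(246,274,5): print(u,S[212:228,u].tolist())
print(ray("top",277.5,197,47.5)-ray("top",278.5,197,47.5))
E
```

```text
top 9 [np.float64(9.7), np.float64(9.9), np.float64(10.1), np.float64(9.4), np.float64(10.4), np.float64(9.6), np.float64(9.7), np.float64(9.2), np.float64(9.3)]
[[583.9, 94.5, 44.0], [581.8, 120.3, 44.0], [578.7, 145.8, 44.0], [560.2, 91.8, 44.0], [557.2, 118.4, 44.0], [554.6, 143.5, 44.0], [536.0, 89.5, 44.0], [533.2, 115.6, 44.0], [531.0, 141.1, 44.0]]
(array([557.39995189, 117.81351721]), np.float32(5.41774))
side 5 [np.float64(2.6), np.float64(1.5), np.float64(2.2), np.float64(2.4), np.float64(1.8)]
[[556.5, 121.9, 44.0], [532.4, 118.9, 44.0], [580.0, 124.6, 44.0], [530.0, 144.8, 44.0], [553.7, 147.4, 44.0]]
(array([550.50865449, 131.51169158]), np.float32(6.856598))
screw [193.8  183.56   2.17] [621.2 177.1  20. ]
screw [197.3  230.29   2.39] [491.3 167.6  20. ]
side screw [619.26786936 181.9071299   20.        ]
side screw [490.274811   171.79369672  20.        ]
bar []
182 [135, 138, 140, 143, 144, 142, 136, 133, 127, 115, 100, 95, 101, 112, 123, 128, 128, 123, 121, 126, 130, 123]
186 [134, 133, 135, 133, 132, 133, 132, 131, 129, 119, 101, 87, 88, 105, 126, 141, 141, 140, 132
[... 511 characters left out ...]
138, 140, 138, 125, 103, 88, 87, 107, 128, 136, 138, 136, 129, 123]
210 [139, 139, 139, 139, 141, 140, 139, 140, 141, 140, 138, 124, 98, 84, 86, 97, 115, 133, 138, 135, 128, 124]
side bar cols
246 [146, 121, 102, 100, 103, 99, 90, 80, 71, 78, 104, 139, 162, 163, 165, 165]
251 [149, 124, 104, 97, 98, 98, 90, 78, 72, 75, 103, 143, 161, 164, 166, 164]
256 [144, 119, 100, 96, 94, 95, 92, 82, 72, 73, 104, 143, 161, 167, 167, 169]
261 [155, 126, 107, 98, 98, 95, 91, 80, 71, 75, 106, 145, 166, 169, 169, 170]
266 [144, 120, 101, 95, 96, 94, 88, 80, 72, 76, 108, 146, 165, 170, 170, 169]
271 [134, 122, 111, 120, 129, 114, 96, 82, 71, 77, 108, 150, 167, 173, 175, 175]
[0.05668313 2.70213435 0.        ]
```

Run:
```python
from m import *
T=cv2.cvtColor(cv2.imread("pics/top0.png"),6);S=cv2.cvtColor(cv2.imread("pics/side0.png"),6)
b=blobs(S,(241,246,276,268),165,1.5,40);w=np.array([ray("side",x[0],x[1],44) for x in b]);print(len(b),np.round(w[:,:2],1).tolist(),w.mean(0))
# base outline from top depth
z=cloud("top",np.load("top0.npy"));m=((z[...,2]>11)&(z[...,0]>470)&(z[...,0]<650)&(z[...,1]>-130)&(z[...,1]<200)).astype(np.uint8)
n,l,st,ce=cv2.connectedComponentsWithStats(m);i=l[205,214];print(st[i])
cs=max(cv2.findContours((l==i).astype(np.uint8),0,1)[0],key=cv2.contourArea)[:,0]
W=np.array([ray("top",u,v,20)[:2] for u,v in cs],np.float32);print("base",cv2.minAreaRect(W))
# bar face edge
vs=np.arange(183,212);E=[]
for v in vs:
    row=T[v,268:284].astype(float);k=np.argmax(row<110);u=268+k-1+(row[k-1]-110)/(row[k-1]-row[k]);E.append(ray("top",u,v,47.5)[:2])
E=np.array(E);L=cv2.fitLine(E.astype(np.float32),cv2.DIST_HUBER,0,.01,.01).ravel();print("bar top",L)
F=[]
for u in range(248,271):
    c=S[218:228,u].astype(float);k=np.argmax((c>118)&(np.arange(10)>1));v=218+k-1+(118-c[k-1])/(c[k]-c[k-1]);F.append(ray("side",u,v,35.5)[:2])
L=cv2.fitLine(np.array(F,np.float32),cv2.DIST_HUBER,0,.01,.01).ravel();print("bar side",L)
# plate front/rear edges in top: white mask
pm=(T[185:226,190:240]>195).astype(np.uint8);f=cv2.resize(T[185:226,190:240],None,fx=6,fy=6,interpolation=2)
c=max(cv2.findContours((f>198).astype(np.uint8),0,1)[0],key=cv2.contourArea)[:,0];W=np.array([ray("top",(u+.5)/6-.5+190,(v+.5)/6-.5+185,44)[:2] for u,v in c],np.float32);print("plate",cv2.minAreaRect(W))
```

```text
9 [[559.1, 95.7], [535.4, 93.1], [582.7, 97.8], [556.5, 121.9], [532.4, 118.8], [579.9, 124.5], [530.0, 144.7], [553.7, 147.4], [577.4, 149.9]] [556.33572718 121.52662355  44.        ]
[ 189  172  116   63 6056]
base ((565.7964477539062, 32.00770568847656), (150.6478729248047, 310.1300964355469), 4.237330436706543)
bar top [ 9.9746907e-01  7.1101464e-02  5.7609650e+02 -5.0959274e+01]
bar side [ 9.956761e-01  9.289310e-02  5.732738e+02 -4.583125e+01]
plate ((560.756103515625, 117.84043884277344), (95.90411376953125, 105.761962890625), 5.882267475128174)
```

Request:
jog_arm(
  rows=[
    [[-40,-20,0],[0,0,0.1162]],
    [[-85,-43,0],[0,0,0.2324]],
    [[-130,-67,0],[0,0,0.3486]],
    [[-175,-90,0],[0,0,0.4648]],
    [[-220,-113,0],[0,0,0.581]],
    [[-265,-137,0],[0,0,0.6972]],
    [[-310,-160,0],[0,0,0.8134]],
    [[-355,-183,0],[0,0,0.9296]],
    [[-400,-207,0],[0,0,1.0458]],
    [[-435,-225,0],[0,0,1.162]],
  ],
  grip=24,
  force=20,
)

```text
time: 1.1
tool_pos: [535.1, 209.1, 191.8]
tcp_rot: [-180.0, 0.0, 93.9]
ft_force: [1.0, 0.0, 0.3]
finger_gap: 23.8
grip_force: 0.0
```

Request:
jog_arm(
  rows=[
    [[-5,5,40],[0,0,0]],
    [[-10,10,80],[0,0,0]],
    [[-13,14,115],[0,0,0]],
    [[-14,15,132],[0,0,0]],
    [[-14,15,132],[0,0,0]],
    [[-14,15,132],[0,0,0]],
    [[-14,15,132],[0,0,0]],
  ],
)

```text
time: 1.8
tool_pos: [551.2, 198.9, 62.1]
tcp_rot: [179.8, -0.0, 94.3]
ft_force: [-0.6, -0.7, 0.4]
finger_gap: 24.0
grip_force: 0.0
```

Run:
```python
from h import *
print({k:np.round(r.sense()[k],2) for k in("time","tool_pos","tcp_rot","ft_force")})
p,d=r.snapshot("side");cv2.imwrite("pics/s1.png",cv2.resize(p[160:320,190:390],None,fx=4,fy=4,interpolation=2))
```

```text
{'time': np.float64(1.8), 'tool_pos': array([551.24, 198.92,  62.12]), 'tcp_rot': array([ 1.7985e+02, -3.0000e-02,  9.4250e+01]), 'ft_force': array([-0.64, -0.75,  0.36])}
```

View pics/s1.png

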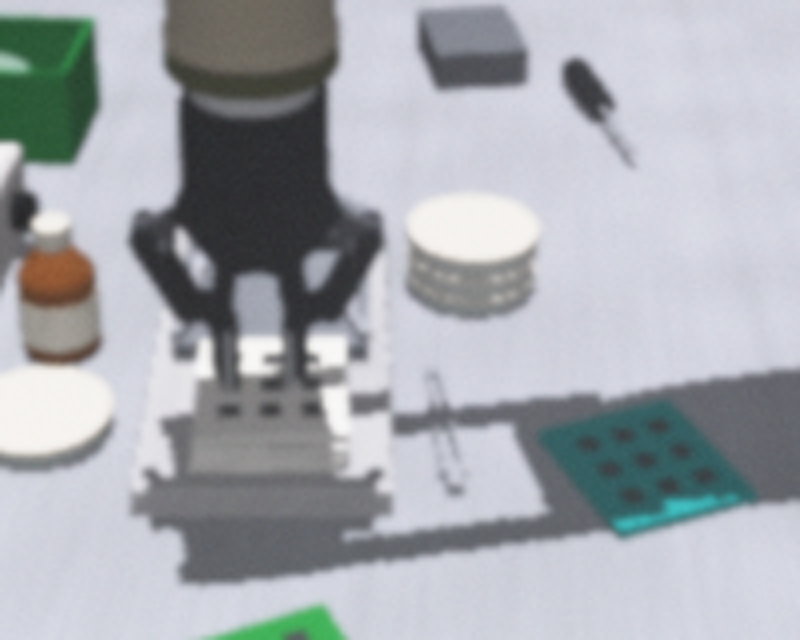

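The side view shows the gripper above the rear of the stack, with dark fingertips ending near crop (228,385) and (296,385). That looks higher than expected, so I'll check it with depth.

Run:
```python
from h import *
s=r.sense();print(s["tool_pos"],s["tcp_rot"])
p,d=r.snapshot("side");c=cloud("side",d)
for u in (247,264,255):
    for v in range(236,280,3): print(u,v,np.round(c[v,u],0).tolist(),p[v,u].tolist())
```

```text
[551.35935715 198.97228138  62.29132143] [ 1.79821969e+02 -3.44238697e-02  9.42542130e+01]
247 236 [565.0, 212.0, 156.0] [78, 73, 69]
247 239 [565.0, 211.0, 149.0] [58, 55, 56]
247 242 [566.0, 206.0, 137.0] [75, 69, 70]
247 245 [566.0, 209.0, 132.0] [100, 96, 94]
247 248 [566.0, 211.0, 126.0] [101, 95, 94]
247 251 [566.0, 211.0, 118.0] [99, 92, 92]
247 254 [567.0, 207.0, 107.0] [102, 98, 97]
247 257 [580.0, 130.0, 44.0] [105, 103, 103]
247 260 [579.0, 139.0, 42.0] [116, 114, 115]
247 263 [577.0, 152.0, 43.0] [83, 81, 83]
247 266 [575.0, 163.0, 43.0] [132, 131, 132]
247 269 [574.0, 173.0, 42.0] [140, 140, 141]
247 272 [574.0, 176.0, 35.0] [147, 147, 147]
247 275 [574.0, 178.0, 28.0] [145, 145, 145]
247 278 [575.0, 176.0, 18.0] [123, 120, 121]
264 236 [530.0, 207.0, 155.0] [53, 50, 50]
264 239 [530.0, 209.0, 149.0] [54, 50, 51]
264 242 [529.0, 212.0, 144.0] [59, 54, 55]
264 245 [531.0, 203.0, 130.0] [68, 65, 64]
264 248 [530.0, 206.0, 124.0] [68, 64, 62]
264 251 [531.0, 204.0, 115.0] [69, 66, 66]
264 254 [531.0, 205.0, 108.0] [91, 86, 86]
264 257 [540.0, 124.0, 42.0] [121, 119, 120]
26
[... 282 characters left out ...]
, 175.0, 20.0] [123, 121, 121]
255 236 [575.0, 20.0, 33.0] [178, 169, 164]
255 239 [573.0, 33.0, 32.0] [178, 166, 162]
255 242 [571.0, 50.0, 34.0] [181, 170, 166]
255 245 [567.0, 79.0, 45.0] [240, 240, 241]
255 248 [566.0, 89.0, 43.0] [231, 231, 233]
255 251 [564.0, 102.0, 43.0] [229, 230, 231]
255 254 [563.0, 116.0, 44.0] [132, 134, 134]
255 257 [562.0, 125.0, 42.0] [109, 108, 110]
255 260 [560.0, 138.0, 42.0] [116, 114, 115]
255 263 [559.0, 148.0, 42.0] [102, 100, 101]
255 266 [557.0, 162.0, 43.0] [131, 128, 131]
255 269 [556.0, 171.0, 41.0] [141, 140, 142]
255 272 [556.0, 174.0, 35.0] [143, 143, 144]
255 275 [556.0, 174.0, 27.0] [149, 148, 150]
255 278 [556.0, 175.0, 19.0] [125, 123, 123]
```

Run:
```python
from h import *
for n in("side","top"):
    p,d=r.snapshot(n);c=cloud(n,d);m=(c[...,0]>505)&(c[...,0]<600)&(c[...,1]>185)&(c[...,1]<250)&(c[...,2]>48)&(c[...,2]<400)
    print(n,m.sum(),np.round(np.percentile(c[m],[0,1,5,50,100],axis=0),0).tolist())
    dark=(p.max(2)<110)&m;v,u=np.where(dark);print(u.min(),u.max(),v.min(),v.max())
    if n=="side":
        for z in range(60,400,20):
            q=m&(abs(c[...,2]-z)<10);print(z,q.sum(),np.round([c[q][:,0].min(),c[q][:,0].max(),c[q][:,1].mean()],0) if q.any() else'')
s=r.sense();print(s["time"],s["tool_pos"],s["joint_pos"])
```

```text
side 4863 [[505.0, 185.0, 101.0], [509.0, 192.0, 113.0], [513.0, 203.0, 148.0], [547.0, 227.0, 294.0], [600.0, 250.0, 400.0]]
229 276 120 256
60 0 
80 0 
100 30 [529. 574. 205.]
120 107 [526. 577. 207.]
140 134 [509. 594. 208.]
160 275 [507. 600. 206.]
180 242 [505. 599. 210.]
200 394 [505. 600. 210.]
220 190 [511. 592. 209.]
240 326 [515. 588. 228.]
260 349 [514. 587. 228.]
280 300 [513. 586. 224.]
300 438 [509. 594. 231.]
320 448 [509. 593. 230.]
340 440 [510. 591. 230.]
360 454 [510. 589. 232.]
380 492 [510. 591. 230.]
top 101 [[508.0, 185.0, 208.0], [508.0, 186.0, 209.0], [509.0, 186.0, 218.0], [511.0, 196.0, 318.0], [518.0, 223.0, 393.0]]
151 171 205 215
2.0 [550.92996875 198.79066918  61.65781844] [ 1.48269787e+01  1.07648256e+01  9.56135736e+01 -1.77252285e-03
  7.34877930e+01  1.05716505e+01]
```

Run:
```python
from h import *
d=np.load("side0.npy");c=cloud("side",d);m=(c[...,2]>60)&(np.hypot(c[...,0]-197,c[...,1]-567)<130)
v,u=np.where(m);print(m.sum(),np.round(np.percentile(c[m],[0,1,5,50],axis=0),0).tolist(),u.min(),u.max(),v.max())
T=np.linalg.inv(P("side")["pose"]);cc=P("side")
for p in ([197,567,192],[197,567,205],[197,567,240]):
    q=T@np.array(p+[1]);print(p,cc["fx"]*q[0]/q[2]+cc["cx"],cc["fy"]*q[1]/q[2]+cc["cy"])
for p in ([551,199,62],[551,199,103]):
    q=T@np.array(p+[1]);print(p,cc["fx"]*q[0]/q[2]+cc["cx"],cc["fy"]*q[1]/q[2]+cc["cy"])
i=np.argsort(c[m][:,2])[:5];print(c[m][i],list(zip(u[i],v[i])))
```

```text
14668 [[173.0, 494.0, 242.0], [189.0, 523.0, 253.0], [204.0, 557.0, 292.0], [231.0, 588.0, 426.0]] 500 559 380
[197, 567, 192] 499.1195053842532 377.33911153502805
[197, 567, 205] 501.78087742624473 370.15044884075786
[197, 567, 240] 509.27540340652746 349.9068983428782
[551, 199, 62] 255.47821819359547 269.2767856043601
[551, 199, 103] 254.985444192085 253.94278491741767
[[215.09831836 610.58097204 241.70370163]
 [211.51747382 612.03069111 242.19116301]
 [186.61125835 523.62334629 242.3602032 ]
 [208.89514653 613.32794416 242.40938304]
 [190.65352992 520.86290405 242.84755503]] [(np.int64(508), np.int64(378)), (np.int64(512), np.int64(379)), (np.int64(505), np.int64(323)), (np.int64(515), np.int64(380)), (np.int64(501), np.int64(321))]
```

Visually the fingertips end about 38 mm above the reported TCP, both here and at the start. I'll go to the planned height behind the plate and find out by gentle contact. That is safe whichever reading is right.

Request:
jog_arm(
  rows=[
    [[0,0,12],[0,0,0]],
    [[0,0,22],[0,0,0]],
    [[0,0,22],[0,0,0]],
    [[0,0,22],[0,0,0]],
    [[0,0,22],[0,0,0]],
  ],
)

```text
time: 2.5
tool_pos: [550.1, 198.4, 38.2]
tcp_rot: [-180.0, 0.0, 94.2]
ft_force: [1.1, 0.2, -0.8]
finger_gap: 24.0
grip_force: 0.0
```

Request:
jog_arm(
  rows=[
    [[-5,0.5,0],[0,0,0]],
    [[-8,1,0],[0,0,0]],
    [[-10,1,0],[0,0,0]],
    [[-12,1,0],[0,0,0]],
    [[-14,1,0],[0,0,0]],
    [[-16,1,0],[0,0,0]],
    [[-17,1,0],[0,0,0]],
    [[-17,1,0],[0,0,0]],
  ],
)

```text
time: 3.3
tool_pos: [552.3, 181.4, 38.2]
tcp_rot: [-180.0, 0.0, 94.2]
ft_force: [-0.1, 0.1, -0.1]
finger_gap: 24.1
grip_force: 0.0
```

Run:
```python
from h import *
for i in range(4):
    s=r.sense();print({k:np.round(s[k],2) for k in("time","tool_pos","ft_force","wrist_torque")}); r.snapshot("top")
```

```text
{'time': np.float64(3.3), 'tool_pos': array([552.28, 181.4 ,  38.19]), 'ft_force': array([-0.07,  0.09, -0.06]), 'wrist_torque': array([ 0.04, -0.04, -0.01])}
{'time': np.float64(3.35), 'tool_pos': array([552.27, 181.53,  38.19]), 'ft_force': array([-0.11,  1.52,  0.1 ]), 'wrist_torque': array([-0.05,  0.  ,  0.01])}
{'time': np.float64(3.4), 'tool_pos': array([552.29, 181.57,  38.2 ]), 'ft_force': array([0.22, 0.22, 0.16]), 'wrist_torque': array([ 0.03, -0.04, -0.01])}
{'time': np.float64(3.45), 'tool_pos': array([552.29, 181.6 ,  38.21]), 'ft_force': array([ 0.22,  0.02, -1.05]), 'wrist_torque': array([-0.02,  0.07, -0.03])}
```

Request:
jog_arm(
  rows=[
    [[-1,0,0],[0,0,0]],
    [[-2,0,0],[0,0,0]],
    [[-3,0,0],[0,0,0]],
    [[-4,0,0],[0,0,0]],
    [[-5,0,0],[0,0,0]],
    [[-6,0,0],[0,0,0]],
    [[-7,0,0],[0,0,0]],
    [[-8,0,0],[0,0,0]],
  ],
)

```text
time: 4.3
tool_pos: [552.9, 173.4, 38.2]
tcp_rot: [180.0, 0.0, 94.2]
ft_force: [-1.0, 0.1, 0.3]
finger_gap: 23.9
grip_force: 0.0
```

Run:
```python
from m import *
for n,roi,thr in(("side",(235,243,282,275),0),("top",(198,190,232,221),140)):
    s=r.sense();print({k:np.round(s[k],2) for k in("time","tool_pos","ft_force","wrist_torque")})
    p,d=r.snapshot(n);cv2.imwrite(f"pics/{n}2.png",p)
    c=cloud(n,d);m=(c[...,0]>505)&(c[...,0]<600)&(c[...,1]>165)&(c[...,1]<250)&(c[...,2]>48)&(c[...,2]<400)
    if n=="side": print(np.sort(c[m][:,2])[:6])
p=cv2.imread("pics/side2.png")[195:295,205:315];cv2.imwrite("pics/c2.png",cv2.resize(p,None,fx=5,fy=5,interpolation=2))
```

```text
{'time': np.float64(4.3), 'tool_pos': array([552.9 , 173.44,  38.2 ]), 'ft_force': array([-0.96,  0.09,  0.31]), 'wrist_torque': array([ 0.04, -0.03, -0.01])}
[77.23099113 79.20329098 79.78300278 79.91196326 80.22460932 80.94635671]
{'time': np.float64(4.35), 'tool_pos': array([552.9 , 173.32,  38.18]), 'ft_force': array([ 0.7 , -0.36, -0.26]), 'wrist_torque': array([-0.  , -0.02,  0.04])}
```

View pics/c2.png

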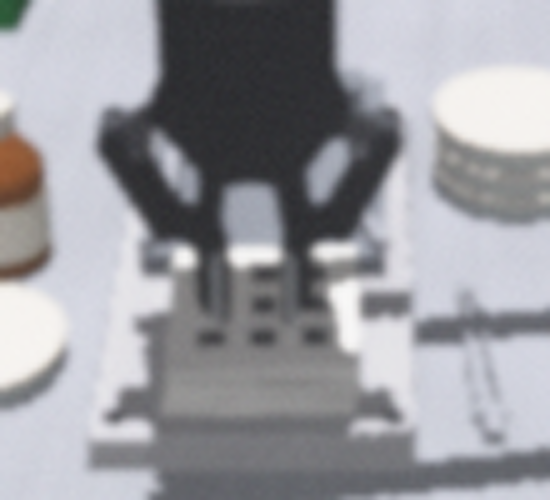

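The tool is over the plate edge and there is no contact: the tips really sit ~39 mm above the reported TCP. Plate unmoved. I'll back off behind the base and touch the table gently to calibrate the true tip height.

Request:
jog_arm(
  rows=[
    [[15,0,0],[0,0,0]],
    [[30,0,0],[0,0,0]],
    [[36,0,0],[0,0,0]],
    [[36,0,20],[0,0,0]],
    [[36,0,45],[0,0,0]],
    [[36,0,65],[0,0,0]],
    [[36,0,69],[0,0,0]],
    [[36,0,70],[0,0,0]],
    [[36,0,70],[0,0,0]],
  ],
)

```text
time: 5.3
tool_pos: [551.0, 210.0, -30.8]
tcp_rot: [179.9, -0.0, 94.3]
ft_force: [0.5, -1.2, 0.2]
finger_gap: 23.9
grip_force: 0.0
```

Request:
jog_arm(
  rows=[
    [[0,0,1],[0,0,0]],
    [[0,0,2],[0,0,0]],
    [[0,0,3],[0,0,0]],
    [[0,0,3.5],[0,0,0]],
    [[0,0,4],[0,0,0]],
    [[0,0,4],[0,0,0]],
    [[0,0,4],[0,0,0]],
  ],
)

```text
time: 6.0
tool_pos: [550.2, 209.4, -35.9]
tcp_rot: [-180.0, 0.0, 94.2]
ft_force: [-0.2, 0.1, -0.6]
finger_gap: 24.0
grip_force: 0.0
```

Request:
jog_arm(
  rows=[
    [[0,0,0.5],[0,0,0]],
    [[0,0,1],[0,0,0]],
    [[0,0,1.2],[0,0,0]],
    [[0,0,1.2],[0,0,0]],
  ],
)

```text
time: 6.4
tool_pos: [550.1, 209.4, -37.1]
tcp_rot: [-180.0, 0.0, 94.2]
ft_force: [-0.3, 0.9, -0.3]
finger_gap: 23.8
grip_force: 0.0
```

Request:
jog_arm(
  rows=[
    [[0,0,0.5],[0,0,0]],
    [[0,0,1],[0,0,0]],
    [[0,0,1],[0,0,0]],
    [[0,0,1],[0,0,0]],
  ],
)

```text
time: 6.8
tool_pos: [550.2, 209.4, -38.1]
tcp_rot: [-180.0, 0.0, 94.2]
ft_force: [-0.7, -0.4, -0.1]
finger_gap: 23.9
grip_force: 0.0
```

Request:
jog_arm(
  rows=[
    [[0,0,0.5],[0,0,0]],
    [[0,0,1],[0,0,0]],
    [[0,0,1],[0,0,0]],
    [[0,0,1],[0,0,0]],
  ],
)

```text
time: 7.2
tool_pos: [550.2, 209.4, -39.0]
tcp_rot: [-180.0, 0.0, 94.2]
ft_force: [-0.1, 0.2, -0.6]
finger_gap: 24.0
grip_force: 0.0
```

Request:
jog_arm(
  rows=[
    [[0,0,0.5],[0,0,0]],
    [[0,0,1],[0,0,0]],
    [[0,0,1],[0,0,0]],
    [[0,0,1],[0,0,0]],
  ],
)

```text
time: 7.6
tool_pos: [550.3, 209.5, -39.1]
tcp_rot: [-180.0, 0.0, 94.2]
ft_force: [-5.0, -2.3, 9.1]
finger_gap: 24.1
grip_force: 4.6
```

Contact at a measured TCP z of -39.1, so tip height = TCP + 39 mm. Now I'll raise the tip to 38.7 mm, inside the top plate's edge band only, and approach.

Request:
jog_arm(
  rows=[
    [[0,0,-10],[0,0,0]],
    [[0,0,-30],[0,0,0]],
    [[0,0,-39.7],[0,0,0]],
    [[0,0,-39.7],[0,0,0]],
    [[-8,0,-39.7],[0,0,0]],
    [[-16,0,-39.7],[0,0,0]],
    [[-20,0,-39.7],[0,0,0]],
    [[-22,0,-39.7],[0,0,0]],
    [[-22,0,-39.7],[0,0,0]],
    [[-22,0,-39.7],[0,0,0]],
  ],
)

```text
time: 8.6
tool_pos: [551.8, 187.5, -0.5]
tcp_rot: [-180.0, -0.0, 94.2]
ft_force: [0.3, 0.1, 0.5]
finger_gap: 24.0
grip_force: 0.0
```

Request:
jog_arm(
  rows=[
    [[-1,0,0],[0,0,0]],
    [[-2,0,0],[0,0,0]],
    [[-3,0,0],[0,0,0]],
    [[-4,0,0],[0,0,0]],
    [[-5,0,0],[0,0,0]],
    [[-6,0,0],[0,0,0]],
    [[-7,0,0],[0,0,0]],
    [[-8,0,0],[0,0,0]],
  ],
)

```text
time: 9.4
tool_pos: [552.5, 179.7, -0.3]
tcp_rot: [180.0, -0.0, 94.2]
ft_force: [-0.0, 1.7, -0.6]
finger_gap: 23.9
grip_force: 0.8
```

Request:
jog_arm(
  rows=[
    [[-1,0,0],[0,0,0]],
    [[-2,0,0],[0,0,0]],
    [[-3,0,0],[0,0,0]],
    [[-4,0,0],[0,0,0]],
    [[-5,0,0],[0,0,0]],
    [[-6,0,0],[0,0,0]],
  ],
)

```text
time: 10.0
tool_pos: [552.8, 173.5, -0.3]
tcp_rot: [-180.0, -0.0, 94.2]
ft_force: [-1.1, 3.0, -1.0]
finger_gap: 23.6
grip_force: 1.0
```

Run:
```python
from m import *
p,d=r.snapshot("top");g=cv2.cvtColor(p,6);cv2.imwrite("pics/t3.png",p)
a=cv2.resize(g[165:242,183:312],None,fx=6,fy=6,interpolation=2);cv2.imwrite("pics/c3.png",a)
for thr in(140,100,80):
    b=blobs(g,(200,188,240,221),thr,5,16);print(len(b),[np.round(ray("top",x[0],x[1],44)[:2],1).tolist()+[round(x[2],1)] for x in b])
print(r.sense()["ft_force"])
```

```text
1 [[594.6, 56.9, np.float64(7.3)]]
2 [[581.2, 88.9, np.float64(7.1)], [558.4, 86.6, np.float64(12.4)]]
6 [[580.3, 111.6, np.float64(10.2)], [578.6, 137.5, np.float64(10.8)], [556.5, 109.7, np.float64(10.8)], [554.4, 136.3, np.float64(13.1)], [534.1, 83.1, np.float64(7.4)], [533.7, 108.4, np.float64(8.3)]]
[-0.25800201  1.86695041  0.92070418]
```

View pics/c3.png

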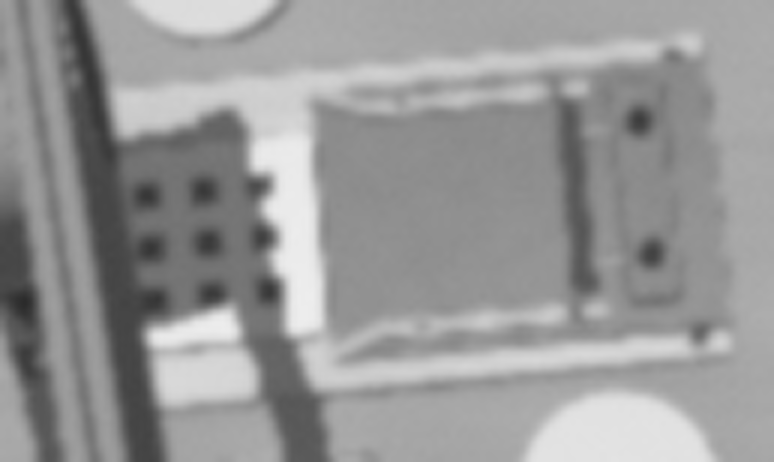

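The plate is moving, square with the station, and about 3 mm off to -y of the axis. I'll push on with a slight +y drift.

Request:
jog_arm(
  rows=[
    [[-3,0.2,0],[0,0,0]],
    [[-7,0.5,0],[0,0,0]],
    [[-11,0.8,0],[0,0,0]],
    [[-15,1.2,0],[0,0,0]],
    [[-19,1.5,0],[0,0,0]],
    [[-23,1.9,0],[0,0,0]],
    [[-27,2.2,0],[0,0,0]],
    [[-31,2.6,0],[0,0,0]],
    [[-35,3,0],[0,0,0]],
    [[-38,3,0],[0,0,0]],
  ],
)

```text
time: 11.05
tool_pos: [558.8, 135.5, -0.3]
tcp_rot: [-180.0, 0.0, 94.2]
ft_force: [-1.1, 2.0, 0.5]
finger_gap: 24.2
grip_force: 1.1
```

```bash
cat > look.py <<'E'
from m import *
s=r.sense();print({k:np.round(s[k],2) for k in("time","tool_pos","ft_force","wrist_torque")})
p,d=r.snapshot("top");g=cv2.cvtColor(p,6);cv2.imwrite("pics/t4.png",p)
o=np.array([565.8,32.]);S=np.array([.0739,-.9973]);A=np.array([.9973,.0739])
for thr in(140,100,80):
    b=blobs(g,(200,188,270,221),thr,5,16)
    for x in b:
        w=ray("top",x[0],x[1],43)[:2]-o;print(thr,round(w@S,1),round(w@A,1),round(x[2],1))
E
python3 look.py
```

```text
{'time': np.float64(11.05), 'tool_pos': array([ 5.5876e+02,  1.3545e+02, -2.9000e-01]), 'ft_force': array([-1.09,  2.01,  0.49]), 'wrist_torque': array([ 0.43,  0.07, -0.01])}
140 42.2 29.3 13.7
100 -17.4 23.8 7.6
100 -17.2 -0.8 10.2
100 -16.8 -24.8 10.8
100 -20.5 -48.5 8.6
80 -39.9 23.9 10.5
80 -39.9 -0.3 10.4
80 -40.1 -24.1 9.6
```

Request:
jog_arm(
  rows=[
    [[-3,0,0],[0,0,0]],
    [[-7,0,0],[0,0,0]],
    [[-11,0,0],[0,0,0]],
    [[-15,0,0],[0,0,0]],
    [[-19,0,0],[0,0,0]],
    [[-23,0,0],[0,0,0]],
    [[-27,0,0],[0,0,0]],
    [[-31,0,0],[0,0,0]],
    [[-34,0,0],[0,0,0]],
    [[-36,0,0],[0,0,0]],
  ],
)

```text
time: 12.1
tool_pos: [561.4, 99.7, -0.3]
tcp_rot: [180.0, 0.0, 94.2]
ft_force: [0.7, 3.3, 2.7]
finger_gap: 23.9
grip_force: 1.8
```

```bash
sed -i 's/,270,221/,280,221/' look.py; python3 look.py
```

```text
{'time': np.float64(12.1), 'tool_pos': array([ 5.6139e+02,  9.9660e+01, -2.7000e-01]), 'ft_force': array([0.72, 3.27, 2.73]), 'wrist_torque': array([0.54, 0.03, 0.02])}
140 53.7 26.9 8.7
100 18.8 23.1 9.4
100 19.0 -1.3 10.5
100 18.5 -24.2 7.6
80 -3.9 23.7 10.5
80 -4.0 -0.5 10.5
80 -4.0 -24.3 10.7
80 -83.3 -41.7 5.9
```

Request:
jog_arm(
  rows=[
    [[-3,0,0],[0,0,0]],
    [[-6,0,0],[0,0,0]],
    [[-10,0,0],[0,0,0]],
    [[-14,0,0],[0,0,0]],
    [[-18,0,0],[0,0,0]],
    [[-21,0,0],[0,0,0]],
    [[-24,0,0],[0,0,0]],
    [[-26,0,0],[0,0,0]],
    [[-26,0,0],[0,0,0]],
  ],
)

```text
time: 13.05
tool_pos: [563.1, 73.5, -0.5]
tcp_rot: [-180.0, 0.0, 94.2]
ft_force: [-0.3, 0.7, 0.2]
finger_gap: 24.4
grip_force: 0.0
```

```bash
sed -i 's/,280,221/,290,221/' look.py
cat >> look.py <<'E'
# gap plate front -> bar along rows
for v in range(186,212,4): print(v,g[v,256:286].tolist())
c=cloud("top",d);print("plate z",np.median(c[194:204,246:262,2]))
E
python3 look.py
```

```text
{'time': np.float64(13.05), 'tool_pos': array([ 5.6312e+02,  7.3470e+01, -4.6000e-01]), 'ft_force': array([-0.27,  0.74,  0.21]), 'wrist_torque': array([0.03, 0.  , 0.  ])}
100 45.3 23.0 11.6
100 45.4 -0.5 10.4
100 45.1 -25.1 6.9
80 22.4 23.2 11.4
80 22.4 -0.8 11.2
80 22.4 -24.6 10.5
186 [115, 114, 115, 113, 114, 128, 169, 217, 229, 231, 231, 231, 231, 231, 228, 213, 171, 142, 135, 125, 107, 90, 91, 109, 134, 146, 147, 147, 139, 129]
190 [105, 112, 115, 113, 104, 86, 85, 98, 118, 165, 217, 230, 232, 231, 229, 211, 168, 140, 136, 126, 106, 90, 88, 93, 111, 129, 136, 135, 130, 125]
194 [102, 111, 115, 114, 113, 111, 118, 154, 199, 222, 229, 232, 232, 232, 231, 224, 197, 162, 143, 137, 125, 101, 88, 90, 106, 127, 138, 139, 137, 131]
198 [105, 112, 115, 116, 113, 105, 95, 108, 134, 155, 187, 222, 231, 233, 233, 231, 216, 172, 145, 138, 126, 103, 89, 90, 105, 127, 137, 142, 139, 134]
202 [86, 104, 114, 117, 114, 108, 106, 124, 154, 174, 197, 225, 232, 234, 234, 230, 217, 175, 146, 140, 132, 114, 95, 85, 90, 106, 130, 142, 141, 137]
206 [109, 110, 114, 115, 116, 114, 119, 148, 180, 192, 204, 223, 231, 233, 233, 233, 227, 205, 168, 150, 143, 130, 107, 91, 92, 113, 134, 144, 143, 141]
210 [68, 86, 106, 115, 115, 113, 106, 93, 107, 139, 171, 205, 228, 233, 233, 235, 232, 217, 173, 147, 142, 128, 103, 87, 89, 99, 121, 138, 144, 143]
plate z 42.90612455763255
```

Plate is on the stage (z≈42.9), square and centred, with the gap to the bar about 11 mm. I'll close in slowly.

Request:
jog_arm(
  rows=[
    [[-1,0,0],[0,0,0]],
    [[-2,0,0],[0,0,0]],
    [[-3,0,0],[0,0,0]],
    [[-4,0,0],[0,0,0]],
    [[-5,0,0],[0,0,0]],
    [[-6,0,0],[0,0,0]],
    [[-7,0,0],[0,0,0]],
    [[-7.5,0,0],[0,0,0]],
  ],
)

```text
time: 13.9
tool_pos: [563.9, 66.4, -0.3]
tcp_rot: [180.0, -0.0, 94.2]
ft_force: [0.3, 2.4, -0.4]
finger_gap: 24.0
grip_force: 0.9
```

Request:
jog_arm(
  rows=[
    [[-0.4,0,0],[0,0,0]],
    [[-0.8,0,0],[0,0,0]],
    [[-0.8,0,0],[0,0,0]],
  ],
)

```text
time: 14.2
tool_pos: [563.9, 65.7, -0.3]
tcp_rot: [-180.0, 0.0, 94.2]
ft_force: [-0.4, 2.4, -0.4]
finger_gap: 23.8
grip_force: 0.7
```

Request:
jog_arm(
  rows=[
    [[-0.4,0,0],[0,0,0]],
    [[-0.8,0,0],[0,0,0]],
    [[-0.8,0,0],[0,0,0]],
  ],
)

```text
time: 14.5
tool_pos: [563.9, 64.9, -0.3]
tcp_rot: [-180.0, 0.0, 94.2]
ft_force: [-0.5, 2.1, -0.0]
finger_gap: 23.5
grip_force: 0.8
```

Request:
jog_arm(
  rows=[
    [[-0.4,0,0],[0,0,0]],
    [[-0.8,0,0],[0,0,0]],
    [[-0.8,0,0],[0,0,0]],
  ],
)

```text
time: 14.8
tool_pos: [564.0, 64.1, -0.3]
tcp_rot: [180.0, 0.0, 94.2]
ft_force: [0.3, 1.9, -0.5]
finger_gap: 23.8
grip_force: 0.8
```

Request:
jog_arm(
  rows=[
    [[-0.4,0,0],[0,0,0]],
    [[-0.8,0,0],[0,0,0]],
    [[-0.8,0,0],[0,0,0]],
  ],
)

```text
time: 15.1
tool_pos: [564.0, 63.3, -0.3]
tcp_rot: [-180.0, 0.0, 94.2]
ft_force: [0.2, 2.0, 0.3]
finger_gap: 23.9
grip_force: 0.8
```

Request:
jog_arm(
  rows=[
    [[-0.4,0,0],[0,0,0]],
    [[-0.7,0,0],[0,0,0]],
    [[-0.7,0,0],[0,0,0]],
  ],
)

```text
time: 15.4
tool_pos: [564.1, 62.6, -0.3]
tcp_rot: [-180.0, 0.0, 94.2]
ft_force: [-0.1, 1.2, 0.3]
finger_gap: 23.8
grip_force: 0.8
```

Request:
jog_arm(
  rows=[
    [[-0.4,0,0],[0,0,0]],
    [[-0.7,0,0],[0,0,0]],
    [[-0.7,0,0],[0,0,0]],
  ],
)

```text
time: 15.7
tool_pos: [564.2, 61.9, -0.3]
tcp_rot: [180.0, 0.0, 94.2]
ft_force: [-0.7, 1.1, -0.1]
finger_gap: 24.4
grip_force: 0.8
```

Request:
jog_arm(
  rows=[
    [[-0.4,0,0],[0,0,0]],
    [[-0.7,0,0],[0,0,0]],
    [[-0.7,0,0],[0,0,0]],
  ],
)

```text
time: 16.0
tool_pos: [564.1, 61.6, -0.3]
tcp_rot: [-180.0, -0.0, 94.2]
ft_force: [-0.5, 3.7, -0.1]
finger_gap: 24.2
grip_force: 2.3
```

Bar contact: the force is rising and the arm is lagging. Stepping up to about 10 N.

Request:
jog_arm(
  rows=[
    [[-0.3,0,0],[0,0,0]],
    [[-0.6,0,0],[0,0,0]],
    [[-0.6,0,0],[0,0,0]],
  ],
)

```text
time: 16.3
tool_pos: [564.2, 61.5, -0.3]
tcp_rot: [-180.0, -0.1, 94.3]
ft_force: [-0.4, 6.9, 0.0]
finger_gap: 24.0
grip_force: 3.4
```

Request:
jog_arm(
  rows=[
    [[-0.3,0,0],[0,0,0]],
    [[-0.6,0,0],[0,0,0]],
    [[-0.8,0,0],[0,0,0]],
    [[-0.8,0,0],[0,0,0]],
    [[-0.8,0,0],[0,0,0]],
  ],
)

```text
time: 16.8
tool_pos: [564.2, 61.3, -0.3]
tcp_rot: [-180.0, -0.1, 94.3]
ft_force: [-0.7, 10.4, -1.0]
finger_gap: 24.3
grip_force: 4.7
```

Request:
jog_arm(
  rows=[
    [[-0.2,0,0],[0,0,0]],
    [[-0.2,0,0],[0,0,0]],
    [[-0.2,0,0],[0,0,0]],
    [[-0.2,0,0],[0,0,0]],
    [[-0.2,0,0],[0,0,0]],
    [[-0.2,0,0],[0,0,0]],
    [[-0.2,0,0],[0,0,0]],
    [[-0.2,0,0],[0,0,0]],
  ],
)

```text
time: 17.6
tool_pos: [564.2, 61.3, -0.3]
tcp_rot: [180.0, -0.1, 94.3]
ft_force: [-0.8, 10.4, 0.3]
finger_gap: 23.8
grip_force: 5.0
```

Held about 1 s at 10.4 N. Backing off gently.

Request:
jog_arm(
  rows=[
    [[0.5,0,0],[0,0,0]],
    [[1,0,0],[0,0,0]],
    [[1.5,0,0],[0,0,0]],
    [[2,0,0],[0,0,0]],
    [[3,0,0],[0,0,0]],
    [[5,0,0],[0,0,0]],
    [[7,0,0],[0,0,0]],
    [[7,0,-8],[0,0,0]],
    [[7,0,-25],[0,0,0]],
    [[7,0,-50],[0,0,0]],
  ],
)

```text
time: 18.6
tool_pos: [562.5, 66.5, 49.2]
tcp_rot: [-179.8, 0.0, 94.2]
ft_force: [-0.4, -0.5, -0.2]
finger_gap: 23.7
grip_force: 0.0
```

Request:
jog_arm(
  rows=[
    [[20,0,-40],[0,0,0]],
    [[50,0,-80],[0,0,0]],
    [[85,0,-110],[0,0,0]],
    [[125,0,-120],[0,0,0]],
    [[165,0,-120],[0,0,0]],
    [[205,0,-120],[0,0,0]],
    [[245,0,-120],[0,0,0]],
    [[270,0,-120],[0,0,0]],
    [[270,0,-120],[0,0,0]],
    [[270,0,-120],[0,0,0]],
  ],
)

```text
time: 19.6
tool_pos: [543.7, 336.1, 170.0]
tcp_rot: [180.0, 0.0, 94.3]
ft_force: [1.0, -1.1, 0.4]
finger_gap: 24.1
grip_force: 0.0
```

Run:
```python
from m import *
s=r.sense();print({k:np.round(s[k],2) for k in("time","tool_pos","ft_force")})
p,d=r.snapshot("top");g=cv2.cvtColor(p,6)
a=cv2.resize(p[140:262,183:312],None,fx=4.5,fy=4.5,interpolation=2);cv2.imwrite("pics/c5.png",a)
o=np.array([565.8,32.]);S=np.array([.0739,-.9973]);A=np.array([.9973,.0739])
b=blobs(g,(240,188,275,215),140,5,16);W=[]
for x in b:
    w=ray("top",x[0],x[1],42.5)[:2]-o;W.append([w@S,w@A])
W=np.array(W);print(len(W),W.mean(0),cv2.minAreaRect(W.astype(np.float32)))
c=cloud("top",d)
for u in(245,258,272): print(np.median(c[192:206,u,2]))
for u,v in((214,205),(200,200),(225,215)): print("mid",c[v-2:v+3,u-2:u+3].reshape(-1,3).mean(0))
f=cv2.resize(g[180:230,188:236],None,fx=6,fy=6,interpolation=2)
k=max(cv2.findContours((f>215).astype(np.uint8),0,1)[0],key=cv2.contourArea)[:,0];W=np.array([ray("top",(u+.5)/6-.5+188,(v+.5)/6-.5+180,36)[:2] for u,v in k],np.float32);print("middle",cv2.minAreaRect(W))
```

```text
{'time': np.float64(19.6), 'tool_pos': array([543.74, 336.1 , 170.02]), 'ft_force': array([ 1.  , -1.14,  0.38])}
9 [33.93462039 -0.55509349] ((33.8662109375, -0.47841644287109375), (52.46162033081055, 48.390785217285156), 0.4591875970363617)
41.84595621492963
42.87083170124629
43.119522975675636
mid [558.07572244 119.59092073  35.26406939]
mid [572.54326518 157.60347847  35.84711964]
mid [530.03947762  89.84377454  35.30559495]
middle ((559.1942749023438, 121.73576354980469), (94.02322387695312, 103.05010223388672), 4.853981018066406)
```

View pics/c5.png

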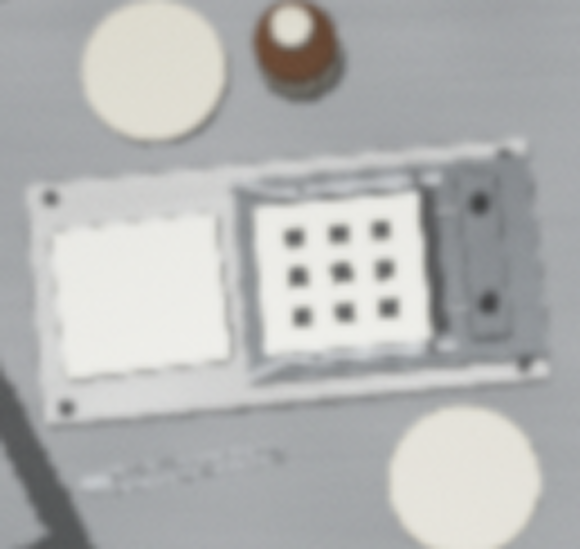

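The final view shows the plate square against the bar with its centre at crop (342,272), flat at 42.5 mm between the rails. The plain plates are in place near (140,295), and the dishes and bottle are untouched. The robot is clear, so I'll hand in.

```bash
python3 -c "
from bench import r
print(r.hand_in())"
```

```text
the job is handed in; nothing more can be done
None
```

The job is handed in, at about 20 s of the 48 s allowed: the top plate was slid onto the stage, held square against the sprung stop at about 10 N for 1 s, and left flat there, and the last view showed the lower plates, nearby dishes and bottle apparently undisturbed (no verdict was returned).

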